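Clip the cover onto the controller housing

TASK

Pick the grey clip-on cover up off the bench by its rib, set it square over the open housing on the aluminium stand, and press it straight down until the hooks of both clip arms have snapped under the ledges and the cover stays on by itself with the interlock plunger held in. How high the housing stands is not known, so go by feel: never press the cover on harder than 50 N. Let go, and leave the other things on the bench where they are.

Things in the scene. Friction and masses are not known exactly. Their poses are not given: they have to be found in the camera images.
- cover: Grey plastic clip-on cover, 90 g, standing on its end skirts on the green mat. Origin: middle of its footprint, at the feet; x along its length, z up; half-turn symmetric. Plate 96 (x) x 78 (y) x 4 mm, its top 37 mm up. End skirts (inner faces x = +-42 mm) go down to the feet and flare out there to +-46 mm.
- cover_rib (a point): Top centre of the grip rib on the cover, 63 mm above the cover's origin. The rib is 50 mm long (x), 16 mm wide (y) and 26 mm high from the plate to here; pinch it across y. A fixed L-shaped lamp stand is between robot and cover: post at world x 0.31, y -0.03, bar 15 mm thick along y to 0.28 at height 0.30; reach over it or round its free end.
- cover_under (a point): Middle of the plate's underside, 33 mm above the cover's origin. Two black sprung clip arms, 26 mm wide, hang from the plate at y = +-35 mm (inner faces); each has an inward hook, nose at y = +-31.5 mm, its catching face 20.5 mm below this point, with a lead-in ramp under it that ends 4 mm above the feet.
- stand: Fixed round aluminium foot, 84 mm across, 8 mm thick, origin at the centre of its underside on the bench, z up. On a stiff levelling column, with the same centre and axes, it carries the open grey housing, 80 (x) x 60 (y) mm, 45 mm high. The column is set differently each time; it does not give under the hand. The cover's x must lie along this x, either way round.
- stand_low (a point): Point 75 mm above the stand's origin: where the housing's upper edge is at the LOWEST column setting. The true edge lies 0 to 20 mm higher; this is not measured and must be found by touch. Fully down, the cover's plate underside lies on the true edge; let go, it may rise 2.5 mm until the hooks bear under the ledges.
- stand_ledge (a point): Middle between the housing's two ledges (rims) at the level of their tops, again for the lowest column setting (true 0 to 20 mm higher), 14 mm below the upper edge. One ledge runs along each long side, from y = 30 to 34 mm and -30 to -34 mm, 4 mm thick. Ramps meet them about 13 mm short of fully down and resist with up to 12 N for some 4 mm, then drag lightly; hooks snap under 2.5 mm short; then a hard stop.
- clip_a (a joint): Outward swing (rad) of the clip arm on the cover's +y side; 0 = relaxed, about 0.13 as the hook rides over the ledge, back near 0 when snapped; sprung shut.
- clip_b (a joint): The same for the clip arm on the cover's -y side.
- interlock (a joint): Travel (m) of the white sprung interlock plunger, 10 mm across, in the middle of the housing. 0 = up, standing 6 mm proud of the housing's upper edge; 0.0035 to 0.006 with the cover clipped on. Its spring pushes back with 2 to 4 N, more than the cover's weight, so that a cover which is not clipped is lifted off it.
- board_blue: Bystander: small blue circuit board with pin headers, 20 x 27 x 11 mm, between the cover and the housing. Leave it where it is.
- tape_roll: Bystander: roll of yellow tape, 67 mm across, 19 mm high, behind the housing. Leave it where it is.
- adapter_flat: Bystander: flat black adapter block, 71 x 45 x 22 mm, behind the housing. Leave it where it is.
- marker_pen: Bystander: black and blue marker pen, 120 mm long, 11 mm thick, just behind the green mat. Leave it where it is.
- side_cutter: Bystander: side cutter pliers with red handles, 148 x 44 x 14 mm, in front of the housing. Leave it where it is.
- parts_box: Bystander: small clear plastic box, 59 x 41 x 22 mm, behind the mat at the left. Leave it where it is.
- solder_tin: Bystander: round green tin, 68 mm across, 23 mm high, on the mat left of the cover. Leave it where it is.
Mind the look-alikes: they are no part of the job. What is shaped like the stand but brown is not meant.

How it is judged:
By the outcome, as a careful person would: the job done as asked, in the order asked, and still so for the second after the job is handed in, with the robot touching nothing.
It also fails if it takes over 56 s, if anything falls off the work surface, if the arm or the gripper's body presses on something with over 40 N, if the wrist force passes 120 N, or if a joint passes its speed limit or range.

ROBOT

A 7-joint arm with a two-finger parallel gripper is mounted at the origin on a cart in front of the work surface, level with it; the furniture and walls round the work are solid. World frame = base frame: x ahead of the robot, y to its left, z up, the work surface at z = 0. Lengths are in mm, angles in degrees, forces in N, time in s.
With the tool pointing down it reaches from about 400 to 750 mm from the base axis. Payload 19.5 kg.
Tool frame: the origin (TCP) lies at the very end of the fingers, on their centre line; the grasp point (between the pads) lies 19 mm behind it (env.hold_point_z is the distance from the TCP to the grasp point, in mm); z points along the fingers, y is the line along which they close (so a half turn about z gives the same grasp; the last joint's range is limited). The gripper opens to 85 mm and grips with 20 to 120 N. Pads are 22 mm wide; open, the fingers measure 114 mm over their backs; the gripper's body (76 mm by 85 mm) begins 54 mm behind the grasp point. The pads swing forward as they close: fully open they stand 13 mm farther back than shut.
Start: joints at [69.402, 40.479, -1.581, 85.061, 1.261, 54.483, -4.326], TCP at [179.667, -546.182, 231.268] pointing down, gripper open.
Joint ranges: [-155.06, 155.06], [-18.47, 123.98], [-90, 86.84], [0, 140.48], [-83.41, 263.41], [0, 116], [-161.91, 161.91]. Speed limits (degrees/s): [108.29, 108.29, 147.25, 147.25, 172.46, 172.46, 172.46].

INTERFACE

Orientations are given as a 3x3 rotation matrix whose columns are the frame's x, y, z axes.
In Python, from bench import readout, imaging, env gives the robot as it stands.
- The arm moves only by the tool send_rows, never from a script. Its argument "commands" is a list of rows, each a list of 7 numbers: the closure, from -1 (fully open) to 1 (shut), so that 0 is half open, then the shift along the tool's x, y, z in mm, then the turn, a rotation vector about the tool's x, y, z in degrees. In form: [[hand, tx, ty, tz, wx, wy, wz], ...]. A call has 1 to 12 rows; each row is the pose to reach, as a shift and turn from the pose commanded when the call began, along the tool's axes at that moment; what a row does not reach only later rows make up. A row lasts 1/8 s, in which the tool goes at most 62.5 mm and 10.7 degrees, less where a joint would pass 70% of its speed; a pose out of reach is approached as far as the arm can. A call with a gripper value outside its range is refused whole. The fingers move at their own pace and stop on an object; "force" is the grip in N (left out, the last holds). Time passes only in rows, so rows that repeat a pose let the fingers close. It gives the time, the measured TCP pose, the force, the opening and the grip force at its end, in the units of the state.
- readout.get_state(): the state, without advancing time (a new reading comes with each control period).
- imaging.get_image(name): name is "scene" or "top" or "wrist"; returns a dict with "pixels" (420x560x3 uint8, red, green, blue), "fovy" (degrees; the focal length in pixels is half the picture's height over the tangent of half this angle, whatever the lens; pixels are square), "cx", "cy" (the principal point, pixels), "origin" and "rotation" of the camera in the world. Camera axes: x right, y down, z forward; pixel columns grow to the right and rows downward; lengths in mm; the calibration is good to about 2 mm. A picture is of the moment at which its call begins. There is no depth.
- env.hand_in(): hands the job in; it is judged then, once.
The state is a dict: "t": time; "joints": joint angles; "dq": joint speeds; "effort": joint torques, N m; "tcp_pos": TCP position; "eef_rot": TCP orientation; "wrist_force": force on the tool from outside, world axes, zero at the start; "wrist_torque": the same for the moment, N m; "finger_gap": finger opening in mm; "gripper_force": force on a finger pad.
Only numpy, scipy, OpenCV 4.12 (cv2) and the standard library are available. Lean on these libraries where they do the work, as an engineer would, in place of code of your own. Each camera call takes 0.05 s, during which the arm holds its last target. There are 200 camera calls.

## Working session

There is one attempt and no reset: what is moved stays moved. The work goes in short steps, Python scripts to look and compute and a tool call to move; the robot and the scene stay as the last step left them, time stands still between calls to the robot, and variables do not carry over. Pictures are saved under pics/ and viewed, at most 10 in all, crops included, and the job is handed in when it is done.

Besides the shell and the picture viewer there is one more tool, called after ">>>" as a command line: name --pt "numbers of a row" for each row, then --argument value for the rest. send_rows: Moves the arm, as the interface text tells. Its arguments: {"type":"object","properties":{"commands":{"type":"array","items":{"type":"array","items":{"type":"number"}}},"force":{"type":"number"}},"required":["commands"]}

```bash
mkdir -p pics; ls
python3 - <<'E'
from bench import readout, imaging, env
import cv2,numpy as np,pickle
s=readout.get_state(); print({k:np.round(v,3).tolist() for k,v in s.items()}, env.hold_point_z)
for n in ("scene","top"):
    d=imaging.get_image(n); pickle.dump(d,open(n+".pkl","wb"))
    cv2.imwrite(f"pics/{n}0.png",np.ascontiguousarray(d["pixels"][:,:,::-1]))
    print(n,d["fovy"],d["cx"],d["cy"],np.round(d["origin"],1),np.round(d["rotation"],4).tolist())
E
```

```text
pics
{'t': 0.0, 'joints': [69.403, 40.515, -1.584, 85.083, 1.261, 54.484, -4.323], 'dq': [0.011, -0.101, -0.069, 0.045, 0.08, 0.03, 0.045], 'effort': [-0.0, -88.32, 1.235, -23.616, 0.017, 0.006, -0.0], 'tcp_pos': [179.594, -545.951, 230.825], 'eef_rot': [[0.95, 0.313, -0.0], [0.313, -0.95, 0.001], [-0.0, -0.001, -1.0]], 'wrist_force': [-0.043, 0.245, -0.031], 'wrist_torque': [-0.026, 0.01, 0.009], 'gripper_force': 0.0, 'finger_gap': 85.366} 18.700000000000003
scene 56.53928954385323 278.9444359744038 210.8227091393404 [162.3 525.7 753.5] [[-0.8529, -0.3772, 0.3609], [-0.5217, 0.6412, -0.5627], [-0.0192, -0.6683, -0.7437]]
top 44.79899772316662 281.61602336155397 209.84680475074583 [ 248.8   12.3 1182.3] [[0.0463, -0.9753, 0.2161], [-0.9989, -0.046, 0.0064], [0.0037, -0.2162, -0.9763]]
```

View pics/top0.png

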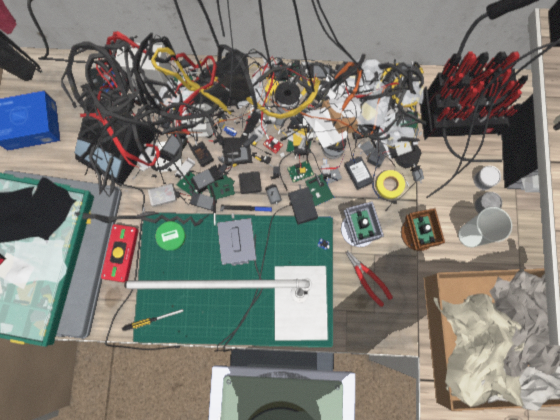

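View pics/scene0.png

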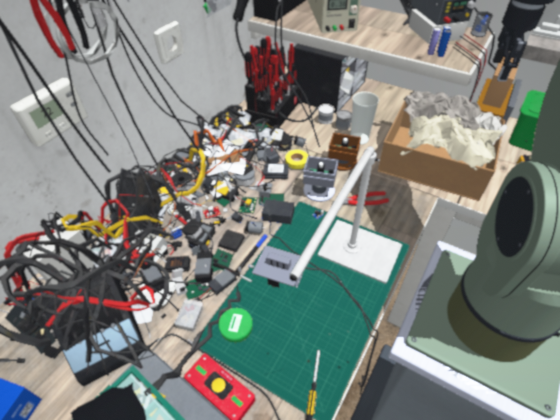

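The top view shows the grey cover at about (237,242) on the mat. Two objects are shaped like the stand: a grey one at (362,223) and a brown one at (423,229). The grey one fits the description. The lamp bar runs along row 285. I'll confirm this in one enlarged crop.

```bash
cat > h.py <<'E'
from bench import readout, imaging, env
import cv2,numpy as np
def ray(d,u,v):
    f=210/np.tan(np.radians(d["fovy"]/2))
    r=d["rotation"]@np.array([(u-d["cx"])/f,(v-d["cy"])/f,1]); return np.array(d["origin"]),r/np.linalg.norm(r)
def plane(d,u,v,z):
    o,r=ray(d,u,v); return (o+r*(z-o[2])/r[2])[:2]
def proj(d,p):
    f=210/np.tan(np.radians(d["fovy"]/2))
    q=np.array(d["rotation"]).T@(np.array(p)-d["origin"]); return np.array([d["cx"]+f*q[0]/q[2],d["cy"]+f*q[1]/q[2]])
def tri(a,b):
    A=[];B=[]
    for o,r in (a,b):
        P=np.eye(3)-np.outer(r,r);A.append(P);B.append(P@o)
    return np.linalg.solve(sum(A),sum(B))
E
python3 - <<'E'
import pickle
from h import *
t=pickle.load(open("top.pkl","rb"))["pixels"][:,:,::-1]
s=pickle.load(open("scene.pkl","rb"))["pixels"][:,:,::-1]
a=cv2.resize(t[195:275,205:285],(400,400),interpolation=cv2.INTER_CUBIC)
b=cv2.resize(t[185:265,325:405+0],(400,400),interpolation=cv2.INTER_CUBIC)
cv2.imwrite("pics/crop1.png",np.hstack([a,b]))
E
```

```text
(no output)
```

View pics/crop1.png

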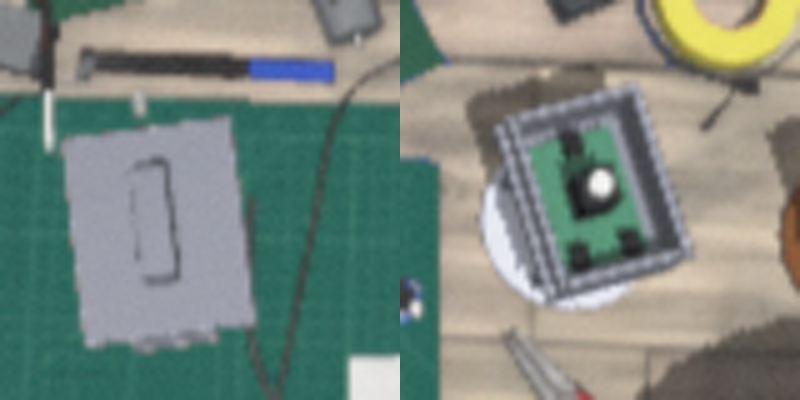

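The crop confirms both. The cover has a rib on its plate, with corners at crop pixels (63,138), (230,118), (253,325) and (87,347). The grey housing has a green board and white plunger inside, on a silver foot. Its rim corners are about (500,125), (635,88), (692,252) and (555,300).

Run:
```python
import pickle
from h import *
t=pickle.load(open("top.pkl","rb"));s=pickle.load(open("scene.pkl","rb"))
C=[(205+x/5-.4,195+y/5-.4) for x,y in [(63,138),(230,118),(253,325),(87,347)]]
P=np.array([plane(t,*c,37) for c in C]);print("cover",P.round(1),P.mean(0),[np.linalg.norm(P[i]-P[i-1]).round(1) for i in range(4)])
for i in range(4):
  e=P[i]-P[i-1];print(np.degrees(np.arctan2(e[1],e[0])).round(1),end=' ')
H=[(325+(x-400)/5-.4,185+y/5-.4) for x,y in [(500,125),(635,88),(692,252),(555,300)]]
for z in(75,85,95):
  Q=np.array([plane(t,*c,z) for c in H]);print("\nhouse",z,Q.mean(0),[np.linalg.norm(Q[i]-Q[i-1]).round(1) for i in range(4)])
for i in range(4):
  e=Q[i]-Q[i-1];print(np.degrees(np.arctan2(e[1],e[0])).round(1),end=' ')
# plunger: white blobs
pl=(325+200/5-.4,185+184/5-.4)
for z in (81,91,101): print(z,plane(t,*pl,z),proj(s,[*plane(t,*pl,z),z]))
a=s["pixels"][:,:,::-1]
cv2.imwrite("pics/crop2.png",np.hstack([cv2.resize(a[140:210,290:360],(400,400),interpolation=cv2.INTER_CUBIC),cv2.resize(a[235:305,240:310],(400,400),interpolation=cv2.INTER_CUBIC)]))
```

```text
cover [[466.4 165.8]
 [479.4  90. ]
 [384.8  74. ]
 [371.4 148. ]] [425.51610259 119.42445018] [np.float64(96.7), np.float64(76.9), np.float64(95.9), np.float64(75.2)]
10.6 -80.3 -170.4 100.3 
house 75 [ 473.29535006 -163.33929058] [np.float64(81.7), np.float64(63.2), np.float64(77.5), np.float64(64.7)]

house 85 [ 471.26807695 -161.75309317] [np.float64(80.9), np.float64(62.6), np.float64(76.8), np.float64(64.1)]

house 95 [ 469.24080383 -160.16689575] [np.float64(80.2), np.float64(62.0), np.float64(76.1), np.float64(63.5)]
18.3 -71.7 -160.6 111.9 81 [ 475.1346395  -164.36830094] [320.29599948 167.50821302]
91 [ 473.07962078 -162.76411833] [320.95948744 165.19164159]
101 [ 471.02460205 -161.15993572] [321.63523207 162.83227599]
```

View pics/crop2.png

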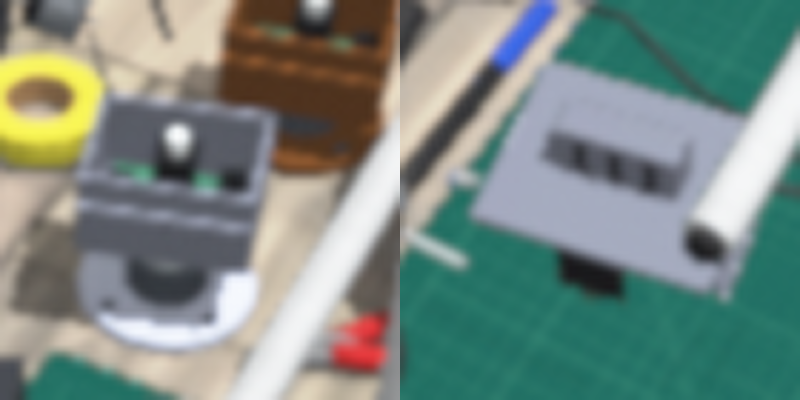

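The scene crop shows the plunger tip at about (321,164), which puts the housing edge near z 90, consistent with the given range. The estimates are:
- **Housing:** (472,-162), yaw about 18°
- **Cover:** (425.5,119.5), yaw about 10°

The sizes match those given. Next I move above the housing for a close look.

>>> send_rows --pt "-1 0 0 -40 0 0 0" --pt "-1 10 -7 -90 0 0 0" --pt "-1 45 -30 -110 0 0 0" --pt "-1 90 -62 -120 0 0 0" --pt "-1 140 -96 -120 0 0 0" --pt "-1 190 -130 -120 0 0 0" --pt "-1 240 -165 -120 0 0 0" --pt "-1 290 -200 -120 0 0 0" --pt "-1 335 -230 -120 0 0 0" --pt "-1 370 -255 -120 0 0 0" --pt "-1 390 -270 -120 0 0 0" --pt "-1 398 -273 -120 0 0 0"

```text
t: 1.6
tcp_pos: [473.0, -161.4, 351.1]
eef_rot: [[0.949, 0.314, -0.0], [0.314, -0.949, 0.0], [-0.0, -0.001, -1.0]]
wrist_force: [-1.2, -0.0, 0.1]
finger_gap: 85.8
gripper_force: 0.0
```

>>> send_rows --pt "-1 0 0 0 0 0 0" --pt "-1 0 0 0 0 0 0"

```text
t: 1.85
tcp_pos: [471.9, -163.5, 351.3]
eef_rot: [[0.95, 0.311, -0.0], [0.311, -0.95, -0.0], [-0.0, 0.0, -1.0]]
wrist_force: [-0.4, 0.0, -0.6]
finger_gap: 85.2
gripper_force: 0.0
```

```bash
cat > snap.py <<'E'
import sys,pickle
from h import *
d=imaging.get_image("wrist");n=sys.argv[1]
pickle.dump(d,open(n+".pkl","wb"));cv2.imwrite(f"pics/{n}.png",np.ascontiguousarray(d["pixels"][:,:,::-1]))
s=readout.get_state();print(np.round(s["tcp_pos"],1),np.round(s["eef_rot"],4).tolist(),np.round(d["origin"],1),d["fovy"],np.round(s["wrist_force"],1),np.round(s["joints"],1))
E
python3 snap.py w1
```

```text
[ 472.  -163.4  351.4] [[0.9504, 0.3111, -0.0001], [0.3111, -0.9504, -0.0002], [-0.0001, 0.0001, -1.0]] [ 550.3 -136.8  493.5] 64.30510633216734 [ 0.4 -1.1  0.2] [ 17.4  26.6  -3.4  87.3   1.7  66.1 -58.2]
```

View pics/w1.png

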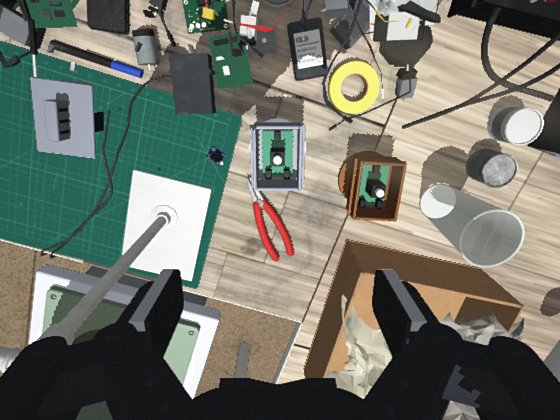

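The wrist view shows the grey housing at (277,157) and the cover at (65,118). The brown look-alike is at (377,190). I'll enlarge both targets.

Run:
```python
import pickle
from h import *
a=pickle.load(open("w1.pkl","rb"))["pixels"][:,:,::-1]
f=lambda x,y:cv2.resize(a[y:y+80,x:x+80],(400,400),interpolation=cv2.INTER_CUBIC)
cv2.imwrite("pics/crop3.png",np.hstack([f(238,115),f(25,75)]))
```

```text
(no output)
```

View pics/crop3.png

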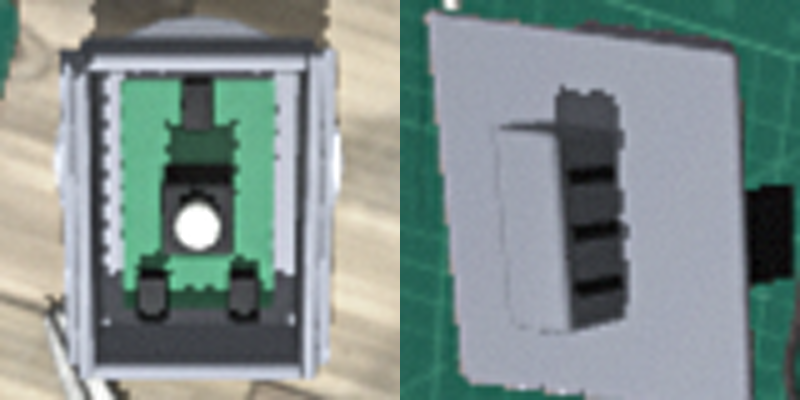

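In the crop the housing rim outer corners are about (80,55), (320,55), (314,378) and (82,378), with the plunger at (198,225). The cover's rib top corners are (497,125), (556,130), (572,331) and (512,327).

Run:
```python
import pickle
from h import *
t,s,w=[pickle.load(open(n+".pkl","rb")) for n in("top","scene","w1")]
h=lambda x,y:(238+x/5-.4,115+y/5-.4); c=lambda x,y:(25+(x-400)/5-.4,75+y/5-.4)
pw=h(198,225);pt=(325+200/5-.4,185+184/5-.4);ps=(321.1,164.1)
print("plunger",tri(ray(w,*pw),ray(s,*ps)),tri(ray(w,*pw),ray(t,*pt)),tri(ray(s,*ps),ray(t,*pt)))
def show(n,Q):
  m=Q.mean(0);e1=Q[0]-Q[3]+Q[1]-Q[2];print(n,m.round(1),[np.linalg.norm(Q[i]-Q[i-1]).round(1) for i in range(4)],np.degrees(np.arctan2(e1[1],e1[0])).round(2))
for z in(80,85,90,95): show(f"house{z}",np.array([plane(w,*h(*p),z) for p in[(80,55),(320,55),(314,378),(82,378)]])); print(plane(w,*pw,z+6),plane(t,*pt,z+6))
for z in(63,65):show("rib",np.array([plane(w,*c(*p),z) for p in[(497,125),(556,130),(572,331),(512,327)]]))
show("plate",np.array([plane(w,*c(*p),37) for p in[(432,15),(737,52),(752,400),(465,385)]]))
```

```text
plunger [ 473.18352681 -161.64881534   95.28715372] [ 473.00173071 -162.02462114   92.00599189] [ 472.36010086 -161.9885584    95.49483052]
house80 [ 471.7 -162.1] [np.float64(81.6), np.float64(58.2), np.float64(81.6), np.float64(59.9)] 17.74
[ 472.00077801 -161.82082589] [ 474.10713014 -163.56620964]
house85 [ 472.7 -161.8] [np.float64(80.6), np.float64(57.5), np.float64(80.6), np.float64(59.2)] 17.74
[ 472.96187903 -161.51432146] [ 473.07962078 -162.76411833]
house90 [ 473.6 -161.5] [np.float64(79.7), np.float64(56.8), np.float64(79.6), np.float64(58.4)] 17.74
[ 473.92298005 -161.20781704] [ 472.05211141 -161.96202702]
house95 [ 474.6 -161.2] [np.float64(78.7), np.float64(56.0), np.float64(78.7), np.float64(57.7)] 17.74
[ 474.88408107 -160.90131261] [ 471.02460205 -161.15993572]
rib [426.5 121.7] [np.float64(49.9), np.float64(14.3), np.float64(49.7), np.float64(15.2)] 10.13
rib [427.1 120.5] [np.float64(49.7), np.float64(14.3), np.float64(49.4), np.float64(15.1)] 10.13
plate [427.2 121.7] [np.float64(96.1), np.float64(77.1), np.float64(91.1), np.float64(78.2)] 10.2
```

Views agree: the housing is at (472.8,-161.9), yaw 17.9°, edge about z 87. The cover is at (426.5,121), yaw 10.2°. Next I go over the cover.

>>> send_rows --pt "-1 2 -12 0 0 0 0.5" --pt "-1 6 -38 0 0 0 1" --pt "-1 12 -75 0 0 0 2" --pt "-1 19 -118 0 0 0 3" --pt "-1 26 -162 0 0 0 4" --pt "-1 33 -205 0 0 0 6" --pt "-1 39 -243 5 0 0 7" --pt "-1 43 -270 20 0 0 8" --pt "-1 45 -284 45 0 0 8" --pt "-1 45 -284 80 0 0 8" --pt "-1 45 -284 100 0 0 8" --pt "-1 45 -284 100 0 0 8"

```text
t: 3.4
tcp_pos: [425.7, 121.5, 250.8]
eef_rot: [[0.984, 0.177, -0.002], [0.177, -0.984, -0.0], [-0.002, 0.0, -1.0]]
wrist_force: [-0.6, 0.6, 0.6]
finger_gap: 85.2
gripper_force: 0.0
```

```bash
python3 snap.py w2
```

```text
[426.2 121.5 251.7] [[0.9842, 0.177, -0.0004], [0.177, -0.9842, 0.0001], [-0.0003, -0.0001, -1.0]] [507.2 137.  392.9] 64.30510633216734 [ 0.6 -0.4  0.2] [ -17.5   28.    -4.1  109.     2.8   43.2 -103. ]
```

View pics/w2.png

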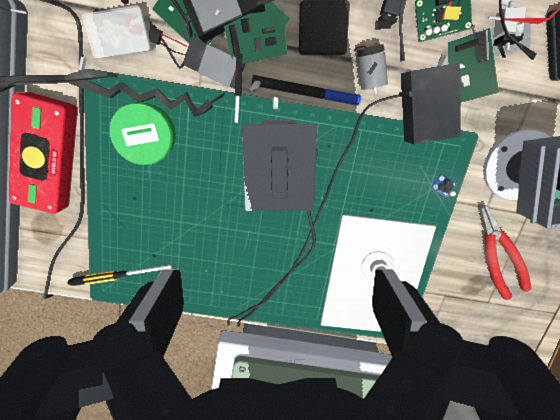

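This view shows the cover square below the gripper: rib at about (280,172), plate from (245,125) to (316,210). I'll check it numerically.

Run:
```python
import pickle
from h import *
w=pickle.load(open("w2.pkl","rb"))
g=cv2.cvtColor(w["pixels"],cv2.COLOR_RGB2GRAY)
print(plane(w,280,172.5,63),plane(w,280,172.5,65))
print("proj",proj(w,[426.5,121,63]),proj(w,[310,120,300]))
hsv=cv2.cvtColor(w["pixels"],cv2.COLOR_RGB2HSV)
m=((hsv[...,1]<60)).astype(np.uint8);m[:, :235]=0;m[:,325:]=0;m[:115]=0;m[215:]=0
n,l,st,ce=cv2.connectedComponentsWithStats(m);i=1+st[1:,4].argmax();print(st[i],ce[i])
L=l==i
for r in(135,150,165,180,195,205): c=np.where(L[r])[0];print(r,c.min(),c.max(),plane(w,(c.min()+c.max())/2,r,37).round(1))
c=cv2.resize(g[115:215,235:330],(570,600),interpolation=cv2.INTER_CUBIC);cv2.imwrite("pics/c4.png",cv2.convertScaleAbs(c,alpha=2))
```

```text
[428.49724702 120.52554539] [428.97420504 120.62519061]
proj [279.18675812 174.31107245] [237.74852803 546.79190779]
[ 242  120   76   95 6424] [279.15644458 165.3869863 ]
135 242 316 [461.9 127.5]
150 243 317 [446.5 123.6]
165 243 315 [430.3 121.8]
180 244 314 [413.8 118.8]
195 245 314 [396.9 115.2]
205 245 313 [385.1 113.6]
```

View pics/c4.png

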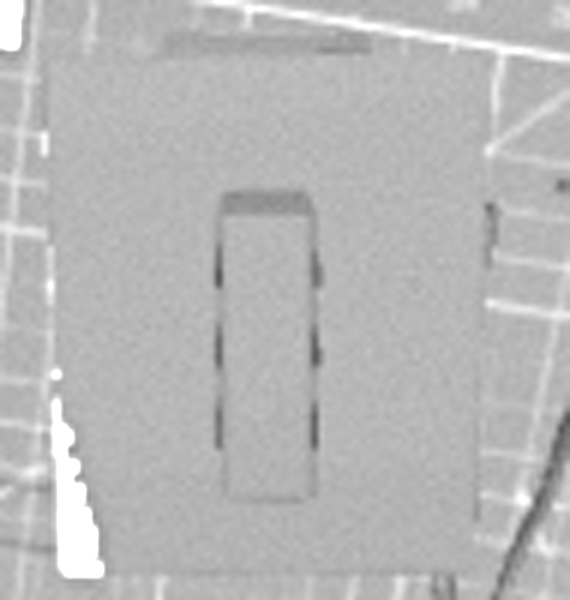

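The rib centre measures (427,121), with the tool aligned to within half a degree. I descend and grip.

>>> send_rows --pt "-0.5 1 0.5 20 0 0 0" --pt "-0.5 1 0.5 60 0 0 0" --pt "-0.5 1 0.5 100 0 0 0" --pt "-0.5 1 0.5 140 0 0 0" --pt "-0.3 1 0.5 170 0 0 0" --pt "-0.3 1 0.5 190 0 0 0" --pt "-0.3 1 0.5 203 0 0 0" --pt "-0.3 1 0.5 208 0 0 0" --pt "-0.3 1 0.5 209 0 0 0" --pt "-0.3 1 0.5 209 0 0 0" --force 100

```text
t: 4.7
tcp_pos: [427.8, 121.1, 42.8]
eef_rot: [[0.984, 0.177, 0.001], [0.177, -0.984, 0.0], [0.001, -0.0, -1.0]]
wrist_force: [1.1, -0.3, 0.4]
finger_gap: 55.5
gripper_force: 0.0
```

>>> send_rows --pt "0.3 0 0 0 0 0 0" --pt "0.6 0 0 0 0 0 0" --pt "1 0 0 0 0 0 0" --pt "1 0 0 0 0 0 0" --pt "1 0 0 0 0 0 0" --pt "1 0 0 0 0 0 0" --pt "1 0 0 0 0 0 0" --pt "1 0 0 0 0 0 0" --force 100

```text
t: 5.7
tcp_pos: [427.6, 121.2, 42.6]
eef_rot: [[0.984, 0.177, 0.0], [0.177, -0.984, 0.0], [0.0, -0.0, -1.0]]
wrist_force: [-0.8, 1.2, 7.8]
finger_gap: 13.8
gripper_force: 97.9
```

>>> send_rows --pt "1 0 0 -5 0 0 0" --pt "1 0 0 -15 0 0 0" --pt "1 0 0 -35 0 0 0" --pt "1 0 0 -60 0 0 0" --pt "1 0 0 -90 0 0 0" --pt "1 0 0 -120 0 0 0" --pt "1 0 0 -145 0 0 0" --pt "1 0 0 -155 0 0 0" --pt "1 0 0 -160 0 0 0" --pt "1 0 0 -160 0 0 0" --pt "1 0 0 -160 0 0 0"

```text
t: 7.08
tcp_pos: [427.3, 121.0, 201.7]
eef_rot: [[0.984, 0.177, -0.001], [0.177, -0.984, -0.0], [-0.001, 0.0, -1.0]]
wrist_force: [-1.1, -0.2, -1.2]
finger_gap: 13.9
gripper_force: 97.8
```

```bash
python3 snap.py w3
python3 - <<'E'
from h import *
import pickle
w=pickle.load(open("w3.pkl","rb"));s=imaging.get_image("scene")
a=w["pixels"][130:400,130:430,::-1];b=s["pixels"][150:350,180:400,::-1]
cv2.imwrite("pics/c5.png",np.hstack([cv2.resize(a,(400,360)),cv2.resize(b,(396,360))]))
st=readout.get_state();print(st["wrist_force"],st["wrist_torque"],st["finger_gap"],st["gripper_force"])
E
```

```text
[427.3 121.  201.8] [[0.9842, 0.1773, -0.0011], [0.1773, -0.9842, -0.0003], [-0.0011, 0.0001, -1.0]] [508.7 136.4 343.9] 64.30510633216734 [-0.1 -0.2 -0.3] [ -17.5   32.7   -4.   113.3    3.8   34.2 -103.9]
[-0.58086809 -0.2131908  -1.4843148 ] [ 0.01999845  0.00061926 -0.01145717] 14.102840484448247 97.83532977104187
```

View pics/c5.png

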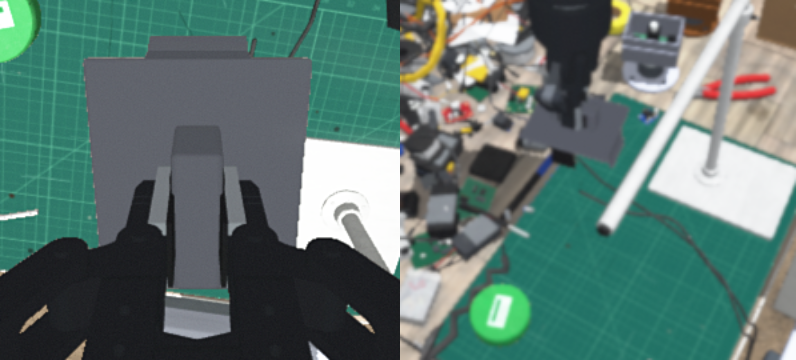

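The cover is held level and square in the gripper. I'll check its offset in the hand from the plate's far edge, with crop corners (85,58) and (308,57).

Run:
```python
from h import *
import pickle
w=pickle.load(open("w3.pkl","rb"));tcp=np.array([427.3,121.0]);x=np.array([.9842,.1773]);y=np.array([.1773,-.9842])
def tl(u,v,z): d=plane(w,u,v,z)-tcp; return np.round([d@x,d@y],2)
f=lambda a,b:(130+a*.75-.1,130+b*.75-.1)
for z in(195,197): print([tl(*f(*p),z) for p in[(85,58),(308,57)]])
print([tl(*f(*p),222) for p in[(173,153),(222,153)]])
# refine far edge by gradient
g=cv2.cvtColor(w["pixels"],cv2.COLOR_RGB2HSV)[...,1].astype(float)
for u in(205,220,330,345):
  c=g[160:185,u-2:u+3].mean(1);print(u,160+np.abs(np.diff(c)).argmax()+.5)
for v in(190,210,230):
  r=g[v-1:v+2].mean(0);print(v,180+np.abs(np.diff(r[180:230])).argmax()+.5,330+np.abs(np.diff(r[330:375])).argmax()+.5)
# goal
q=np.array([472.8,-161.9])-tcp;print("to housing tool",q@x,q@y)
```

```text
[array([ 46.26, -39.24]), array([46.59, 37.17])]
[array([ 46.75, -38.73]), array([47.07, 36.66])]
[array([23.45, -8.09]), array([23.45,  6.71])]
205 172.5
220 172.5
330 172.5
345 172.5
190 192.5 362.5
210 194.5 361.5
230 196.5 359.5
to housing tool -5.377070000000004 286.49733
```

The cover sits in the hand within about 1 mm. I carry it to just short of the housing, 90 mm back along the housing's x, so the wrist camera sees both cover and housing.

>>> send_rows --pt "1 -3 8 0 0 0 0" --pt "1 -8 28 0 0 0 0" --pt "1 -18 60 0 0 0 -1" --pt "1 -29 95 0 0 0 -2" --pt "1 -41 132 0 0 0 -3" --pt "1 -54 170 0 0 0 -4" --pt "1 -66 208 0 0 0 -5" --pt "1 -78 245 0 0 0 -6" --pt "1 -87 275 10 0 0 -7" --pt "1 -93 293 25 0 0 -7.7" --pt "1 -94.5 298.5 42 0 0 -7.7" --pt "1 -94.5 298.5 50 0 0 -7.7"

```text
t: 8.68
tcp_pos: [386.8, -190.0, 151.6]
eef_rot: [[0.952, 0.306, -0.001], [0.306, -0.952, 0.0], [-0.001, -0.001, -1.0]]
wrist_force: [0.1, -0.2, -0.5]
finger_gap: 14.2
gripper_force: 97.8
```

>>> send_rows --pt "1 0 0 0 0 0 0" --pt "1 0 0 0 0 0 0"

```text
t: 8.93
tcp_pos: [387.6, -189.2, 152.8]
eef_rot: [[0.951, 0.308, 0.0], [0.308, -0.951, -0.0], [0.0, 0.0, -1.0]]
wrist_force: [-0.6, -0.5, -1.2]
finger_gap: 14.1
gripper_force: 97.8
```

```bash
python3 snap.py w4
python3 - <<'E'
from h import *
import pickle
w=pickle.load(open("w4.pkl","rb"))
cv2.imwrite("pics/w4c.png",cv2.resize(w["pixels"][0:300,140:420,::-1],(560,600),interpolation=cv2.INTER_CUBIC))
E
```

```text
[ 387.6 -189.3  152.8] [[0.9514, 0.308, 0.0006], [0.308, -0.9514, -0.0002], [0.0006, 0.0004, -1.0]] [ 466.  -162.9  295. ] 64.30510633216734 [-0.1  0.  -0.6] [ 27.3  37.2  -9.4 119.3  13.7  24.5 -64.8]
```

View pics/w4c.png

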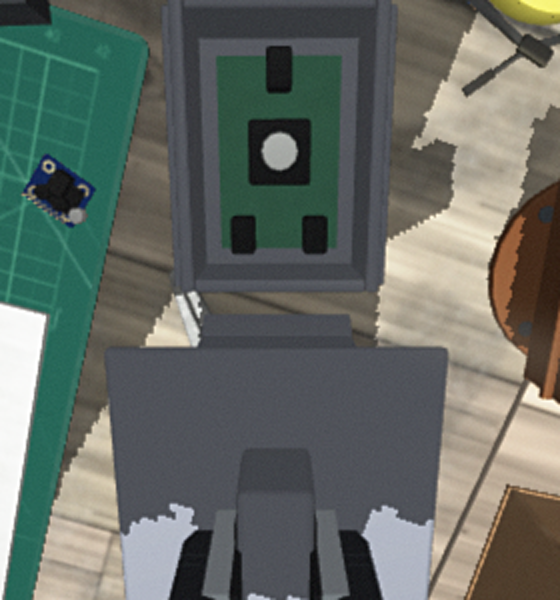

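The view shows the housing just ahead of the cover and nearly parallel to it. In the crop, the plunger is at (280,151), the ledge outer corners are (163,5), (395,5), (381,290) and (176,290), and the cover's far edge runs (107,349)–(447,349). I'll work out the offsets.

Run:
```python
from h import *
import pickle
w=pickle.load(open("w4.pkl","rb"));t=np.array([387.6,-189.3]);x=np.array([.9514,.308]);y=np.array([.308,-.9514])
def tl(a,b,z): d=plane(w,140+a/2-.25,b/2-.25,z)-t; return np.round([d@x,d@y],2)
print("plate edge",tl(107,349,147),tl(447,349,147),"rib",tl(243,450,173),tl(312,450,173))
for e in(82,87,92):
  print(e,"plunger",tl(280,151,e+6),"ledge",[tl(*p,e-14) for p in[(163,5),(395,5),(381,290),(176,290)]],"near edge rim",tl(278,290,e), "inner rim near", tl(278,262,e))
```

```text
plate edge [ 46.26 -39.38] [46.23 37.92] rib [32.21 -7.47] [32.21  6.14]
82 plunger [90.52  0.23] ledge [array([131.94, -34.57]), array([131.89,  34.53]), array([47.27, 34.63]), array([ 47.3 , -34.81])] near edge rim [49.47 -0.3 ] inner rim near [58.22 -0.3 ]
87 plunger [90.34  0.2 ] ledge [array([130.86, -33.83]), array([130.8 ,  33.75]), array([48.05, 33.85]), array([ 48.08, -34.06])] near edge rim [50.25 -0.31] inner rim near [58.8  -0.32]
92 plunger [90.15  0.18] ledge [array([129.77, -33.09]), array([129.72,  32.97]), array([48.83, 33.07]), array([ 48.86, -33.32])] near edge rim [51.03 -0.33] inner rim near [59.37 -0.33]
```

The yaw matches and the ledge width (68 mm) puts the edge near z 86. The cover must move +91.5 mm in x and +0.8 mm in y relative to the tool. I shift over, then start down carefully.

>>> send_rows --pt "1 6 0 0 0 0 0" --pt "1 20 0.2 0 0 0 0" --pt "1 38 0.4 0 0 0 0" --pt "1 56 0.6 0 0 0 0" --pt "1 74 0.8 0 0 0 0" --pt "1 86 0.8 0 0 0 0" --pt "1 91.5 0.8 0 0 0 0" --pt "1 91.5 0.8 0 0 0 0" --pt "1 91.5 0.8 0 0 0 0" --pt "1 91.5 0.8 0 0 0 0"

```text
t: 10.22
tcp_pos: [474.5, -162.3, 152.4]
eef_rot: [[0.952, 0.307, -0.0], [0.307, -0.952, 0.0], [-0.0, -0.0, -1.0]]
wrist_force: [0.2, 0.8, -0.9]
finger_gap: 14.2
gripper_force: 97.8
```

>>> send_rows --pt "1 0 0 4 0 0 0" --pt "1 0 0 10 0 0 0" --pt "1 0 0 16 0 0 0" --pt "1 0 0 21 0 0 0" --pt "1 0 0 25 0 0 0" --pt "1 0 0 28 0 0 0" --pt "1 0 0 28 0 0 0" --pt "1 0 0 28 0 0 0"

```text
t: 11.22
tcp_pos: [474.8, -162.1, 124.4]
eef_rot: [[0.952, 0.307, 0.0], [0.307, -0.952, 0.0], [0.0, -0.0, -1.0]]
wrist_force: [0.4, 1.2, -1.3]
finger_gap: 14.3
gripper_force: 97.8
```

>>> send_rows --pt "1 0 0 2 0 0 0" --pt "1 0 0 4 0 0 0" --pt "1 0 0 6 0 0 0" --pt "1 0 0 8 0 0 0" --pt "1 0 0 8 0 0 0" --pt "1 0 0 8 0 0 0"

```text
t: 11.98
tcp_pos: [474.7, -162.1, 116.3]
eef_rot: [[0.952, 0.307, -0.0], [0.307, -0.952, 0.0], [-0.0, -0.0, -1.0]]
wrist_force: [-0.1, 0.5, -1.2]
finger_gap: 13.8
gripper_force: 97.8
```

>>> send_rows --pt "1 0 0 1 0 0 0" --pt "1 0 0 2 0 0 0" --pt "1 0 0 3 0 0 0" --pt "1 0 0 4 0 0 0" --pt "1 0 0 4 0 0 0" --pt "1 0 0 4 0 0 0"

```text
t: 12.72
tcp_pos: [474.7, -162.1, 112.3]
eef_rot: [[0.952, 0.308, -0.0], [0.308, -0.952, 0.0], [-0.0, -0.0, -1.0]]
wrist_force: [-0.2, 0.2, -1.6]
finger_gap: 13.7
gripper_force: 98.0
```

No contact yet and no side load. I continue in 2 mm steps.

>>> send_rows --pt "1 0 0 1 0 0 0" --pt "1 0 0 2 0 0 0" --pt "1 0 0 2 0 0 0"

```text
t: 13.1
tcp_pos: [474.8, -162.1, 110.3]
eef_rot: [[0.952, 0.307, 0.0], [0.307, -0.952, 0.0], [0.0, -0.0, -1.0]]
wrist_force: [0.5, 0.4, 1.9]
finger_gap: 13.9
gripper_force: 98.4
```

>>> send_rows --pt "1 0 0 1 0 0 0" --pt "1 0 0 2 0 0 0" --pt "1 0 0 2 0 0 0"

```text
t: 13.48
tcp_pos: [474.8, -162.2, 108.4]
eef_rot: [[0.952, 0.307, 0.0], [0.307, -0.952, -0.0], [0.0, 0.0, -1.0]]
wrist_force: [-0.3, 0.8, 4.1]
finger_gap: 14.0
gripper_force: 98.6
```

>>> send_rows --pt "1 0 0 1 0 0 0" --pt "1 0 0 2 0 0 0" --pt "1 0 0 2 0 0 0"

```text
t: 13.85
tcp_pos: [474.6, -162.1, 106.1]
eef_rot: [[0.952, 0.307, -0.0], [0.307, -0.952, 0.0], [-0.0, -0.0, -1.0]]
wrist_force: [0.9, 0.0, -0.6]
finger_gap: 14.2
gripper_force: 98.0
```

Ramps met at TCP z about 111, peaked, and then eased at about 106. I expect the snap near 100.5 and the hard stop near 98.

>>> send_rows --pt "1 0 0 1 0 0 0" --pt "1 0 0 2 0 0 0" --pt "1 0 0 2 0 0 0"

```text
t: 14.22
tcp_pos: [474.7, -162.1, 104.2]
eef_rot: [[0.952, 0.307, -0.0], [0.307, -0.952, 0.0], [-0.0, -0.0, -1.0]]
wrist_force: [0.5, 0.7, 0.9]
finger_gap: 14.0
gripper_force: 98.2
```

>>> send_rows --pt "1 0 0 1 0 0 0" --pt "1 0 0 2 0 0 0" --pt "1 0 0 2 0 0 0"

```text
t: 14.6
tcp_pos: [474.7, -162.1, 102.2]
eef_rot: [[0.952, 0.308, -0.0], [0.308, -0.952, 0.0], [-0.0, -0.0, -1.0]]
wrist_force: [-0.2, 0.8, 2.0]
finger_gap: 14.2
gripper_force: 98.4
```

>>> send_rows --pt "1 0 0 0.5 0 0 0" --pt "1 0 0 1 0 0 0" --pt "1 0 0 1 0 0 0"

```text
t: 14.98
tcp_pos: [474.7, -162.1, 101.2]
eef_rot: [[0.952, 0.307, -0.0], [0.307, -0.952, 0.0], [-0.0, -0.0, -1.0]]
wrist_force: [-0.1, -0.3, -2.2]
finger_gap: 14.2
gripper_force: 98.1
```

>>> send_rows --pt "1 0 0 0.5 0 0 0" --pt "1 0 0 1 0 0 0" --pt "1 0 0 1 0 0 0"

```text
t: 15.35
tcp_pos: [474.7, -162.1, 100.3]
eef_rot: [[0.952, 0.307, 0.0], [0.307, -0.952, 0.0], [0.0, -0.0, -1.0]]
wrist_force: [-0.4, -0.8, 2.1]
finger_gap: 13.8
gripper_force: 98.8
```

>>> send_rows --pt "1 0 0 0.5 0 0 0" --pt "1 0 0 1 0 0 0" --pt "1 0 0 1 0 0 0"

```text
t: 15.72
tcp_pos: [474.8, -162.0, 99.3]
eef_rot: [[0.952, 0.308, 0.0], [0.308, -0.952, 0.0], [0.0, -0.0, -1.0]]
wrist_force: [-0.2, 0.8, 2.8]
finger_gap: 13.8
gripper_force: 98.7
```

>>> send_rows --pt "1 0 0 0.5 0 0 0" --pt "1 0 0 0.5 0 0 0"

```text
t: 15.98
tcp_pos: [474.9, -162.0, 98.9]
eef_rot: [[0.952, 0.307, 0.001], [0.307, -0.952, 0.0], [0.001, 0.0, -1.0]]
wrist_force: [-0.1, -1.2, 5.4]
finger_gap: 13.9
gripper_force: 99.2
```

>>> send_rows --pt "1 0 0 0.5 0 0 0" --pt "1 0 0 0.5 0 0 0"

```text
t: 16.23
tcp_pos: [475.0, -162.1, 98.8]
eef_rot: [[0.952, 0.307, 0.001], [0.307, -0.952, -0.0], [0.001, 0.0, -1.0]]
wrist_force: [-0.6, -0.4, 14.1]
finger_gap: 14.2
gripper_force: 100.6
```

The hard stop is at 98.8, 12–13 mm below ramp contact, as described. One more small press, then a gentle lift to feel whether the hooks hold.

>>> send_rows --pt "1 0 0 0.5 0 0 0" --pt "1 0 0 0.5 0 0 0"

```text
t: 16.48
tcp_pos: [475.0, -162.1, 98.7]
eef_rot: [[0.952, 0.307, 0.001], [0.307, -0.952, -0.0], [0.001, 0.001, -1.0]]
wrist_force: [-4.2, 0.7, 27.2]
finger_gap: 13.9
gripper_force: 102.5
```

>>> send_rows --pt "1 0 0 -1 0 0 0" --pt "1 0 0 -2 0 0 0" --pt "1 0 0 -3 0 0 0" --pt "1 0 0 -3 0 0 0"

```text
t: 16.98
tcp_pos: [474.8, -162.1, 100.8]
eef_rot: [[0.952, 0.307, 0.0], [0.307, -0.952, 0.0], [0.0, -0.0, -1.0]]
wrist_force: [0.4, 0.3, 1.8]
finger_gap: 14.3
gripper_force: 98.9
```

>>> send_rows --pt "1 0 0 -0.5 0 0 0" --pt "1 0 0 -1 0 0 0" --pt "1 0 0 -1 0 0 0"

```text
t: 17.35
tcp_pos: [474.6, -162.0, 101.5]
eef_rot: [[0.952, 0.308, -0.0], [0.308, -0.952, 0.0], [-0.0, -0.0, -1.0]]
wrist_force: [3.3, -0.8, -12.1]
finger_gap: 13.9
gripper_force: 97.7
```

The hooks hold: there is a 12 N pull 2.7 mm above the stop. I ease off, let go and rise.

>>> send_rows --pt "1 0 0 0.5 0 0 0" --pt "1 0 0 0.5 0 0 0" --pt "0.5 0 0 0.5 0 0 0" --pt "0 0 0 0.5 0 0 0" --pt "-0.5 0 0 0.5 0 0 0" --pt "-0.5 0 0 0.5 0 0 0" --pt "-0.5 0 0 0.5 0 0 0" --pt "-0.5 0 0 0.5 0 0 0"

```text
t: 18.35
tcp_pos: [474.7, -162.1, 101.3]
eef_rot: [[0.952, 0.307, -0.0], [0.307, -0.952, 0.0], [-0.0, -0.0, -1.0]]
wrist_force: [-0.4, 0.7, 0.8]
finger_gap: 64.0
gripper_force: 0.0
```

>>> send_rows --pt "-0.5 0 0 -5 0 0 0" --pt "-0.5 0 0 -15 0 0 0" --pt "-0.5 0 0 -35 0 0 0" --pt "-0.5 0 0 -65 0 0 0" --pt "-0.5 0 0 -95 0 0 0" --pt "-0.5 0 0 -125 0 0 0" --pt "-0.5 0 0 -145 0 0 0" --pt "-0.5 0 0 -150 0 0 0" --pt "-0.5 0 0 -150 0 0 0"

```text
t: 19.48
tcp_pos: [474.6, -162.1, 251.2]
eef_rot: [[0.952, 0.308, -0.0], [0.308, -0.952, 0.0], [-0.0, -0.0, -1.0]]
wrist_force: [-0.1, -0.4, -0.2]
finger_gap: 64.4
gripper_force: 0.0
```

```bash
python3 snap.py w5
python3 - <<'E'
from h import *
import pickle
w=pickle.load(open("w5.pkl","rb"));print(readout.get_state()["finger_gap"])
x=np.array([.952,.3075]);y=np.array([.3075,-.952]);c=np.array([473.5,-162])
hsv=cv2.cvtColor(w["pixels"],cv2.COLOR_RGB2HSV)
m=(hsv[...,1]<50).astype(np.uint8)
# rectify the plate-top plane (z=94) to 1 mm/px and report the grey plate's extent
for zt in(92,95):
  src=np.float32([proj(w,[*(c+a*x+b*y),zt]) for a,b in[(70,-70),(70,70),(-70,70),(-70,-70)]])
  H=cv2.getPerspectiveTransform(src,np.float32([(0,0),(280,0),(280,280),(0,280)]))
  r=cv2.warpPerspective(cv2.cvtColor(w["pixels"],cv2.COLOR_RGB2GRAY),H,(280,280)).astype(float)
  gx=np.abs(np.diff(r[100:115].mean(0)));gy=np.abs(np.diff(r[:,90:110].mean(1)))
  print(zt,"y edges",[((i-140)/2,round(gx[i])) for i in np.argsort(gx)[-8:]],"x edges",[((140-i)/2,round(gy[i])) for i in np.argsort(gy)[-8:]])
E
```

```text
[ 474.5 -162.1  250.8] [[0.9516, 0.3075, -0.0007], [0.3075, -0.9516, 0.0003], [-0.0006, -0.0005, -1.0]] [ 553.1 -135.8  393.4] 64.30510633216734 [0.1 0.6 0.1] [ 22.1  33.  -12.   98.1   8.5  49.8 -65.6]
63.99839949231238
92 y edges [(np.float64(-14.5), 19), (np.float64(-6.5), 20), (np.float64(-9.0), 20), (np.float64(-9.5), 23), (np.float64(-10.5), 37), (np.float64(8.5), 37), (np.float64(8.0), 40), (np.float64(-10.0), 47)] x edges [(np.float64(-52.5), 10), (np.float64(-52.0), 10), (np.float64(17.0), 10), (np.float64(13.0), 12), (np.float64(16.5), 12), (np.float64(16.0), 13), (np.float64(-49.5), 20), (np.float64(-49.0), 24)]
95 y edges [(np.float64(-20.0), 19), (np.float64(6.5), 20), (np.float64(-6.5), 20), (np.float64(-9.5), 26), (np.float64(-10.5), 30), (np.float64(8.5), 33), (np.float64(8.0), 43), (np.float64(-10.0), 49)] x edges [(np.float64(13.5), 9), (np.float64(17.5), 10), (np.float64(-51.0), 11), (np.float64(14.0), 11), (np.float64(17.0), 13), (np.float64(16.5), 13), (np.float64(-48.0), 24), (np.float64(-47.5), 24)]
```

The cover remained on the housing, with its rib and plate edge where they should be, and the robot is clear. I hand the job in.

```bash
python3 -c "
from bench import env
print(env.hand_in())"
```

```text
the job is handed in; nothing more can be done
None
```

The cover is clipped onto the grey housing; it held against a 12 N upward pull, the highest pressing force I read was 27 N, the gripper let go at about 18 s, and the job is handed in (interlock plunger and bystanders not separately checked, no verdict returned).

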